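Clamp a brass bar in the snap-lock work holder

ROBOT

A 7-joint arm with a two-finger parallel gripper is mounted at the origin on the work surface. World frame = base frame: x ahead of the robot, y to its left, z up, the work surface at z = 0. Lengths are in m, angles in rad, forces in N, time in s.
With the tool pointing down it reaches from about 0.425 to 0.875 m from the base axis. Payload 4.7 kg.
Tool frame: the origin (TCP) lies midway between the tips of the shut fingers; the grasp point (between the pads) lies ctrl.grasp_offset behind it (ctrl.grasp_offset is the distance from the TCP to the grasp point, in m); z points along the fingers, y is the line along which they close (so a half turn about z gives the same grasp; the last joint's range is limited). The gripper opens to 87 mm and grips with 3 to 60 N. Pads are 19 mm wide; open, the fingers measure 117 mm over their backs; the gripper's body (75 mm by 190 mm) begins 51 mm behind the grasp point.
Start: joints at [-1.096, 0.321, -0.07, 1.45, 0.023, 1.371, -0.057], TCP at [0.289, 0.582, 0.223] pointing down, gripper open.
Joint ranges: [-2.86, 2.86], [-0.3, 2.09], [-1.38, 1.24], [0.06, 2.45], [-1.56, 4.7], [0.09, 2.05], [-2.69, 2.69]. Speed limits (rad/s): [2.57, 2.57, 3.14, 3.14, 3.14, 3.14, 3.14].

INTERFACE

Orientations are given as a rotation vector (axis times angle).
In Python, from bench import ctrl gives the robot as it stands. The module is installed in compiled form; this text tells all that it offers.
- The arm moves only by the tool jog_arm, never from a script. Its argument "moves" is one flat list of numbers, 7 for each row, row after row: the shift along the tool's x, y, z in units of 30 cm (1.0 is 30 cm), then the turn, a rotation vector about the tool's x, y, z in units of 60 degrees (1.0 is 60 degrees), then the gripper's target within -1 to 1 (fully open at 1, half-way at 0, shut at -1). In form: [x, y, z, wx, wy, wz, fingers, x, y, z, wx, wy, wz, fingers, ...]. A call has exactly 8 rows; each row is the pose to reach, as a shift and turn from the pose commanded when the call began, along the tool's axes at that moment; what a row does not reach only later rows make up. A row lasts 1/8 s, in which the tool goes at most 62.5 mm and 10.7 degrees, less where a joint would pass 70% of its speed; a pose out of reach is approached as far as the arm can. A call with a number of a shift or a turn outside -1 to 1 is refused whole. A call with a gripper value outside its range is refused whole. The fingers move at their own pace and stop on an object; "newtons" is the grip in N (left out, the last holds). Time passes only in rows, so rows that repeat a pose let the fingers close, or fill a call up. It gives the time, the measured TCP pose, the force, the opening and the grip force at its end, in the units of the state.
- ctrl.get_state(): the state, without advancing time (a new reading comes with each control period).
- ctrl.get_image(name): name is "side" or "top" or "wrist"; returns a dict with "pixels" (384x512x3 uint8, red, green, blue), "fx", "fy", "cx", "cy" (pixels), "xyz" and "rotation" of the camera in the world; the wrist camera has in their place "tool_from_camera" (4x4, takes a point from camera to tool coordinates, whose origin is the TCP and whose axes are the flange's). Camera axes: x right, y up, looking along -z (the intrinsics and any distortion apply to the point x, -y, -z); pixel columns grow to the right and rows downward; lengths in m; the calibration is good to about 2 mm. A picture is of the moment at which its call begins: read the wrist's pose just before it. There is no depth.
- ctrl.close_job(): hands the job in; it is judged then, once.
The state is a dict: "time": time; "joint_positions": joint angles; "qd": joint speeds; "joint_torque": joint torques, N m; "position": TCP position; "tool_rot": TCP orientation; "ft_force": force on the tool from outside, world axes, zero at the start; "torque": the same for the moment, N m; "grip_width": opening from 0.0 (shut) to 1.0 (fully open); "grip_force": force on a finger pad.
Only numpy, scipy, OpenCV 4.12 (cv2) and the standard library are available. Lean on these libraries where they do the work, as an engineer would, in place of code of your own. Each camera call takes 0.05 s, during which the arm holds its last target. There are 200 camera calls.

TASK

Push the brass bar gently along its channel until it is fully home against the end stop, then press the clamp's cap straight down until you feel it snap over and stay locked on the bar, without forcing it once it has snapped (never push with more than 25 N). Let go, and leave the other things on the bench where they are.

Things in the scene. Friction and masses are not known exactly. Their poses are not given: they have to be found in the camera images.
- holder: Grey steel holder fixed to the bench. Origin: on the bench under the bar's middle when home; x along the channel to the end stop (within 0.35 rad of straight away from the robot), z up. Base plate 10 mm thick, x -125 to +100 mm, 96 mm wide. Two rails, 8 mm thick, 10 mm high over the plate, x -55 to +65 mm, leave a 22 mm channel on y = 0. The plate is bare from x -125 to -55 mm.
- end_stop: Dark steel block at the far end of the channel, 12 mm thick, 40 mm wide, 30 mm high, standing on the bed. Its origin is at the foot of its face towards the bar: x = +65 mm in the holder's frame, 10 mm up.
- bar: Hollow square brass bar with plugged ends, 130 mm long (own x, along the channel), 20 mm wide, 20 mm high, about 0.23 kg, lying on the plate in the channel 25 to 50 mm short of the end stop. Origin: centre of its underside. Home: origin at x = 0 in the holder's frame, its near end at x = -65 mm. It slides with 1 to 3 N until it meets the stop.
- clamp: Fixed dark steel bridge over the channel, 34 mm along x, 94 mm wide, beam top 76 mm above the bench. Origin: top of the base plate mid-channel, x = +45 mm in the holder's frame. It carries the upright snap plunger, whose rubber foot comes down on the bar. Pressed with no bar under the foot, the plunger locks and cannot be raised again.
- collar (a point): Centre of the top of the bridge's fixed collar (34 mm wide, 88 mm above the bench) that guides the plunger. The plunger is bistable: pressed, it resists with a force rising to some 16 N within 4 mm, then gives way and snaps down onto the bar by itself, pressing it with some 10 N. The push felt falls to almost nothing (under 1 N); 3 to 4 mm further down the cap meets solid resistance.
- cap_top (a point): Centre of the top of the plunger's round flat bare steel cap, 36 mm wide, 22 mm thick, 121 to 154 mm above the bench. The cap is screwed on at any height and has 1 to 18 mm of unseen slack, differing each time (about 1 N moves it through), before it bears on the plunger: the height of the snap cannot be told from the cap's. Press with shut fingers.
- hammer: Bystander: hammer lying beside the holder, to be left alone.
- rivet_pot: Bystander: steel cup, 70 mm across and 70 mm high, to be left alone.
- dolly: Bystander: steel dolly block 60 x 40 x 32 mm, to be left alone.
There are look-alikes about, which are no part of the job. Of the things that look like the bar, the middle-sized one is meant.

How it is judged:
On the way, in this order (a step that is already met when the one before it is completed fails the run):
1. the bar is home against the end stop (within 2 mm) (x of bar in the frame of holder above -0.002 m), for 0.2 s.
2. the plunger has snapped down and its foot presses on the bar (contact force between bar and clamp above 4 N), for 0.2 s.
At the end, for the whole second after the job is handed in: The bar lies at rest in the channel within 2 mm of the end stop, and the plunger, snapped over, by itself presses on it with more than 4 N (x of bar in the frame of holder above -0.002 m and contact force between bar and clamp above 4 N and linear speed of bar below 0.01 m/s); the robot touches nothing.
It fails at once if the clamp is pressed with more than 25 N (contact force between any of the fingers, the arm and clamp above 25 N).
It fails at once if the bar is rammed against the end stop with more than 25 N (contact force between bar and end_stop above 25 N).
It fails at once if a bystander is moved by more than 30 mm (distance of any of hammer, rivet_pot, dolly from where it was at the start of the episode above 0.03 m).
It also fails if it takes over 48 s, if anything falls off the work surface, if the arm or the gripper's body presses on something with over 40 N, if the wrist force passes 120 N, or if a joint passes its speed limit or range.

## Working session

There is one attempt and no reset: what is moved stays moved. The work goes in short steps, Python scripts to look and compute and a tool call to move; the robot and the scene stay as the last step left them, time stands still between calls to the robot, and variables do not carry over. Pictures are saved under pics/ and viewed, at most 10 in all, crops included, and the job is handed in when it is done.

Besides the shell and the picture viewer there is one more tool, called after ">>>" in YAML: its name, and indented under it one key for each argument. jog_arm: Moves the arm, as the interface text tells. Its arguments: {"type":"object","properties":{"moves":{"type":"array"},"newtons":{"type":"number"}},"required":["moves"]}

```bash
mkdir -p pics
python3 - <<'E'
from bench import ctrl
import cv2,pickle
s=ctrl.get_state();print(s,ctrl.grasp_offset)
d={}
for n in("side","top"):
    i=ctrl.get_image(n);d[n]=i;cv2.imwrite(f"pics/{n}0.png",i["pixels"][:,:,::-1]);print({k:v for k,v in i.items() if k!="pixels"})
pickle.dump(d,open("d0.pkl","wb"))
E
```

```text
{'time': 0.0, 'joint_positions': array([-1.09588959,  0.32183892, -0.07007584,  1.45166392,  0.0225805 ,
        1.37079502, -0.05690221]), 'qd': array([-0.00074419,  0.00040996,  0.00016707, -0.00183514,  0.00048024,
       -0.00180049,  0.0002605 ]), 'joint_torque': array([-1.33203953e-04, -4.91287780e+01, -4.03677206e-01, -3.12541258e+01,
       -6.38577249e-02,  4.34627803e-02,  1.73637741e-04]), 'position': array([0.28883506, 0.58168729, 0.22145666]), 'tool_rot': array([-7.17339967e-01, -3.05822928e+00,  2.96019719e-03]), 'ft_force': array([0.35365153, 0.82837303, 0.03353736]), 'torque': array([-0.00642081,  0.00721694,  0.07388862]), 'grip_force': 0.0, 'grip_width': 1.004331475347842} 0.0187
{'fx': 454.64201295996605, 'fy': 454.64201295996605, 'cx': 251.95831913946998, 'cy': 188.49081839699912, 'xyz': array([ 0.08428651, -0.71694616,  0.74069519]), 'rotation': array([ 0.94179195, -0.27054248, -0.49139803])}
{'fx': 467.7085922368245, 'fy': 467.7085922368245, 'cx': 252.77631461250812, 'cy': 187.9122962032038, 'xyz': array([0.41625288, 0.08868069, 1.13017481]), 'rotation': array([ 0.09488459, -0.11827888, -1.57672445])}
```

View pics/side0.png

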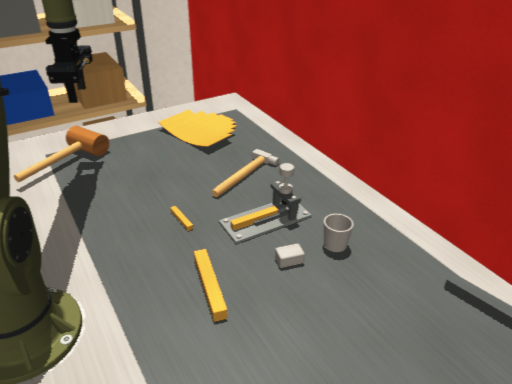

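View pics/top0.png

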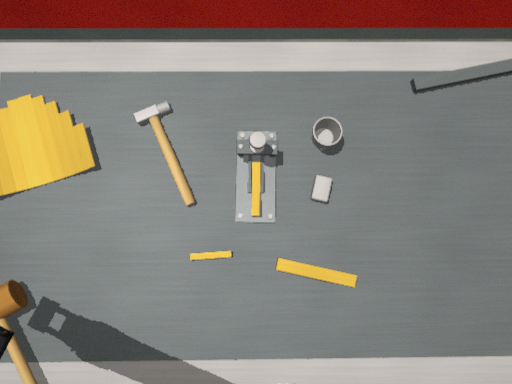

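In the top view three brass bars show: a small one at (210,256), a large one at (316,272), and the middle-sized one at (256,190), which lies in the holder's channel. That last one fits the description. I'll confirm it in an enlarged crop.

Run:
```python
import cv2,numpy as np
t=cv2.imread("pics/top0.png")[120:232,200:310];s=cv2.imread("pics/side0.png")[150:250,210:320]
t=cv2.resize(t,(396,403),interpolation=2);s=cv2.resize(s,(396,360),interpolation=2)
t=cv2.resize(cv2.imread("pics/top0.png")[122:230,215:295],(400,540),interpolation=2)
s=cv2.resize(cv2.imread("pics/side0.png")[150:250,215:315],(400,400),interpolation=2)
s=cv2.copyMakeBorder(s,0,140,0,0,0)
cv2.imwrite("pics/crop.png",np.hstack([t,s]))
```

```text
(no output)
```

View pics/crop.png

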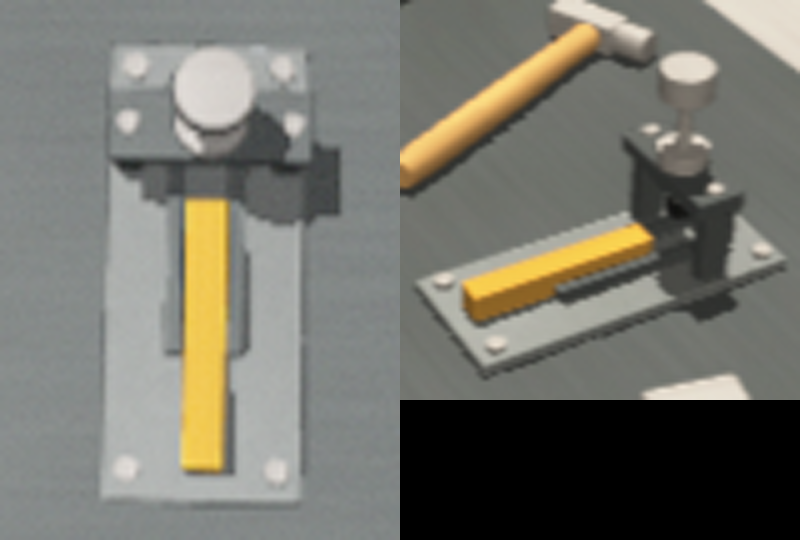

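The crop confirms it: the middle bar lies in the channel, with its near end at crop (203,470), i.e. top image (255.6,216). It stops short of the bridge. The cap top is at top image (257.5,139) and side image (287,166.5). Next I'll fit the poses.

```bash
cat > h.py <<'E'
import numpy as np
from scipy.spatial.transform import Rotation as R
from scipy.optimize import least_squares
def proj(c,P):
    q=(np.atleast_2d(P)-c["xyz"])@R.from_rotvec(c["rotation"]).as_matrix()
    return np.c_[c["cx"]-c["fx"]*q[:,0]/q[:,2], c["cy"]+c["fy"]*q[:,1]/q[:,2]]
def T(p,P):
    P=np.atleast_2d(P).astype(float);w=R.from_euler("z",p[2]).apply(P);return w+[p[0],p[1],0]
E
python3 - <<'E'
from h import *
import pickle
d=pickle.load(open("d0.pkl","rb"));t,s=d["top"],d["side"]
tc=lambda a:np.array(a)/5+[215,122]-.5
sc=lambda a:(np.array(a)-[400,0])/4+[215,150]-.5
# plate corners
tp=tc([[101,499],[301,501]]);tP=np.array([[-.125,.048,.01],[-.125,-.048,.01]])
sp=sc([[488,372],[416,286],[786,263]]);sP=np.array([[-.125,-.048,.01],[-.125,.048,.01],[.1,-.048,.01]])
f=lambda p:np.r_[(proj(t,T(p,tP))-tp).ravel(),(proj(s,T(p,sP))-sp).ravel()]
r=least_squares(f,[.5,.05,0]);p=r.x;print("holder",p,r.fun.round(1))
for n,P in dict(platefarL=[.1,.048,.01],platefarR=[.1,-.048,.01],beamfarL=[.062,.047,.076],beamnearL=[.028,.047,.076],beamnearR=[.028,-.047,.076]).items():
    print(n,((proj(t,T(p,P))+.5-[215,122])*5).round(),((proj(s,T(p,P))+.5-[215,150])*4+[400,0]).round())
ct,cs=tc([213,87]),sc([688,69])
g=lambda X:np.r_[proj(t,X)[0]-ct,proj(s,X)[0]-cs]
c=least_squares(g,[.6,.05,.13]);print("cap",c.x,c.fun.round(2),"in holder",R.from_euler("z",-p[2]).apply(c.x-[p[0],p[1],0]))
# bar near end top mid
b=tc([203,460]) # upper edge of near end
for b in (tc([204,470]),tc([207,199])):
    q=least_squares(lambda X:proj(t,T(p,[X[0],X[1],.03]))[0]-b,[-.1,0]);print("bar",q.x)
E
```

```text
holder [ 0.61257888  0.06128422 -0.0306817 ] [ 0.9 -0.2  1.   0.3 -1.1 -1.  -0.2 -1.2  0.5 -0.8]
platefarL [[118.  40.]] [[708. 185.]]
platefarR [[313.  45.]] [[788. 260.]]
beamfarL [[115.  84.]] [[666. 121.]]
beamnearL [[113. 156.]] [[623. 134.]]
beamnearR [[318. 161.]] [[701. 209.]]
cap [0.65775514 0.0626945  0.14530356] [ 0.14 -0.28 -0.36  0.07] in holder [0.04511174 0.00279548 0.14530356]
bar [-0.11205115  0.00152664]
bar [0.01781817 0.00273785]
```

```bash
cat >> h.py <<'E'
def plan(target,yaw):
    from bench import ctrl
    s=ctrl.get_state();r0=R.from_rotvec(s["tool_rot"])
    best=None
    for k in(0,1):
        rt=R.from_euler("z",yaw+k*np.pi)*R.from_euler("x",np.pi)
        w=(r0.inv()*rt).as_rotvec()
        if best is None or np.linalg.norm(w)<np.linalg.norm(best): best=w
    d=r0.inv().apply(np.array(target)-s["position"])
    print("t",s["time"],"pos",s["position"].round(4),"F",s["ft_force"].round(2),"J7",s["joint_positions"][6].round(2))
    print("shift",(d/.3).round(3),"turn",(best/(np.pi/3)).round(3),"tool axes",r0.as_matrix().round(2).tolist())
E
python3 - <<'E'
from h import *
plan([.45,.066,.22],-.031)
from bench import ctrl
print(ctrl.get_image("wrist")["tool_from_camera"])
E
```

```text
t 0.1 pos [0.2889 0.5817 0.2216] F [-0.42  0.33  0.02] J7 -0.06
shift [-1.245 -1.301  0.008] turn [-0.002 -0.    -0.41 ] tool axes [[-0.9, 0.44, -0.0], [0.44, 0.9, -0.0], [-0.0, -0.0, -1.0]]
[[-4.02287522e-04  9.67502787e-01  2.52860032e-01  6.77342372e-02]
 [ 9.99999917e-01  3.72468457e-04  1.65796143e-04 -6.93077422e-04]
 [ 6.62258447e-05  2.52860078e-01 -9.67502856e-01 -1.61867690e-01]
 [ 0.00000000e+00  0.00000000e+00  0.00000000e+00  1.00000000e+00]]
```

>>> jog_arm:
  moves: [-0.06, -0.06, 0, 0, 0, -0.02, -1, -0.16, -0.17, 0, 0, 0, -0.05, -1, -0.28, -0.29, 0, 0, 0, -0.1, -1, -0.4, -0.42, 0, 0, 0, -0.15, -1, -0.52, -0.54, 0, 0, 0, -0.2, -1, -0.64, -0.67, 0, 0, 0, -0.25, -1, -0.76, -0.8, 0, 0, 0, -0.3, -1, -0.86, -0.9, 0, 0, 0, -0.35, -1]
  newtons: 20

```text
time: 1.15
position: [0.4004, 0.2233, 0.2225]
tool_rot: [0.148, 3.138, 0.0]
ft_force: [-0.2, 0.1, 0.8]
grip_width: 0.172
grip_force: 0.0
```

Run:
```python
from h import *
plan([.45,.066,.22],-.031)
```

```text
t 1.15 pos [0.4004 0.2233 0.2225] F [-0.19  0.08  0.83] J7 0.9
shift [-0.214 -0.506  0.008] turn [ 0.    0.   -0.06] tool axes [[-1.0, 0.09, 0.0], [0.09, 1.0, 0.0], [-0.0, 0.0, -1.0]]
```

>>> jog_arm:
  moves: [-0.03, -0.08, 0, 0, 0, -0.01, -1, -0.07, -0.17, 0, 0, 0, -0.02, -1, -0.11, -0.27, 0, 0, 0, -0.03, -1, -0.15, -0.37, 0, 0, 0, -0.045, -1, -0.18, -0.44, 0, 0, 0, -0.06, -1, -0.205, -0.48, 0, 0, 0, -0.06, -1, -0.214, -0.506, 0, 0, 0, -0.06, -1, -0.214, -0.506, 0, 0, 0, -0.06, -1]

```text
time: 2.15
position: [0.4497, 0.0686, 0.2225]
tool_rot: [-0.05, -3.141, -0.0]
ft_force: [-0.3, 0.3, 0.2]
grip_width: 0.006
grip_force: 0.0
```

Run:
```python
from h import *
plan([.48,.064,.1],-.031)
from bench import ctrl
import cv2,pickle
s=ctrl.get_state();i=ctrl.get_image("wrist");pickle.dump((s,i),open("w1.pkl","wb"))
cv2.imwrite("pics/w1.png",i["pixels"][:,:,::-1]);print(i["fx"],i["cx"],i["cy"])
```

```text
t 2.15 pos [0.4497 0.0686 0.2225] F [-0.31  0.25  0.17] J7 1.29
shift [-0.102 -0.012  0.408] turn [ 0.    -0.    -0.001] tool axes [[-1.0, 0.03, -0.0], [0.03, 1.0, 0.0], [0.0, 0.0, -1.0]]
318.9589529707348 254.61231816836622 194.90728397613898
```

View pics/w1.png

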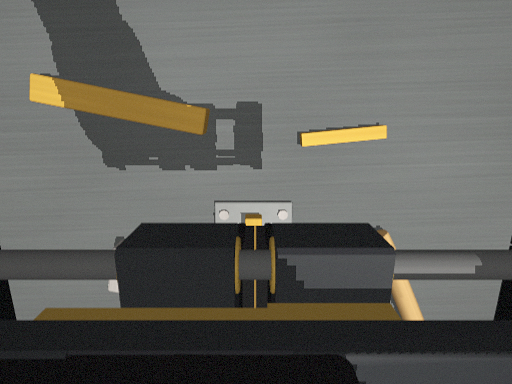

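The wrist view shows the plate's near corners at (214,202) and (292,202). The bar's near end spans columns 245–262, around row 222.

Run:
```python
from h import *
import pickle
s,i=pickle.load(open("w1.pkl","rb"))
M=np.eye(4);M[:3,:3]=R.from_rotvec(s["tool_rot"]).as_matrix();M[:3,3]=s["position"];C=M@i["tool_from_camera"]
def un(u,v,z):
    d=C[:3,:3]@[(u-i["cx"])/i["fx"],-(v-i["cy"])/i["fy"],-1];return C[:3,3]+d*(z-C[2,3])/d[2]
for a in((214,202,.01),(292,202,.01),(253.5,202,.01),(245,216,.03),(262.5,216,.03),(253.7,216,.03)):print(a,un(*a).round(4))
print(T([.6126,.0613,-.031],[[-.125,-.048,.01],[-.125,.048,.01],[-.112,0,.03]]).round(4))
```

```text
(214, 202, 0.01) [0.4866 0.0166 0.01  ]
(292, 202, 0.01) [0.4896 0.1118 0.01  ]
(253.5, 202, 0.01) [0.4881 0.0648 0.01  ]
(245, 216, 0.03) [0.4991 0.0546 0.03  ]
(262.5, 216, 0.03) [0.4998 0.075  0.03  ]
(253.7, 216, 0.03) [0.4994 0.0647 0.03  ]
[[0.4862 0.0172 0.01  ]
 [0.4891 0.1132 0.01  ]
 [0.5007 0.0648 0.03  ]]
```

>>> jog_arm:
  moves: [-0.02, -0.01, 0.08, 0, 0, 0, -1, -0.05, -0.01, 0.18, 0, 0, 0, -1, -0.08, -0.01, 0.3, 0, 0, 0, -1, -0.085, -0.01, 0.42, 0, 0, 0, -1, -0.085, -0.01, 0.53, 0, 0, 0, -1, -0.085, -0.01, 0.62, 0, 0, 0, -1, -0.085, -0.01, 0.67, 0, 0, 0, -1, -0.085, -0.01, 0.68, 0, 0, 0, -1]

```text
time: 3.2
position: [0.4746, 0.0651, 0.018]
tool_rot: [-0.048, -3.14, 0.001]
ft_force: [-0.3, -0.2, -0.7]
grip_width: 0.005
grip_force: 0.0
```

Run:
```python
from h import *
plan(T([.6126,.0613,-.031],[-.065-.0095,0,.018])[0],-.031)
```

```text
t 3.2 pos [0.4746 0.0651 0.018 ] F [-0.34 -0.17 -0.71] J7 1.42
shift [-0.212  0.001 -0.   ] turn [-0.    -0.001  0.   ] tool axes [[-1.0, 0.03, -0.0], [0.03, 1.0, -0.0], [0.0, -0.0, -1.0]]
```

>>> jog_arm:
  moves: [-0.015, 0, 0, 0, 0, 0, -1, -0.04, 0, 0, 0, 0, 0, -1, -0.065, 0, 0, 0, 0, 0, -1, -0.085, 0, 0, 0, 0, 0, -1, -0.105, 0, 0, 0, 0, 0, -1, -0.125, 0, 0, 0, 0, 0, -1, -0.145, 0, 0, 0, 0, 0, -1, -0.165, 0, 0, 0, 0, 0, -1]

```text
time: 4.2
position: [0.525, 0.0631, 0.0185]
tool_rot: [0.049, 3.141, -0.0]
ft_force: [-1.3, 0.1, 0.3]
grip_width: 0.005
grip_force: 0.9
```

>>> jog_arm:
  moves: [-0.004, 0, 0, 0, 0, 0, -1, -0.008, 0, 0, 0, 0, 0, -1, -0.012, 0, 0, 0, 0, 0, -1, -0.016, 0, 0, 0, 0, 0, -1, -0.02, 0, 0, 0, 0, 0, -1, -0.024, 0, 0, 0, 0, 0, -1, -0.028, 0, 0, 0, 0, 0, -1, -0.032, 0, 0, 0, 0, 0, -1]

```text
time: 5.2
position: [0.5343, 0.0628, 0.0186]
tool_rot: [0.049, 3.141, 0.0]
ft_force: [-1.4, -0.3, -0.6]
grip_width: 0.007
grip_force: 0.4
```

>>> jog_arm:
  moves: [-0.001, 0, 0, 0, 0, 0, -1, -0.002, 0, 0, 0, 0, 0, -1, -0.003, 0, 0, 0, 0, 0, -1, -0.004, 0, 0, 0, 0, 0, -1, -0.005, 0, 0, 0, 0, 0, -1, -0.006, 0, 0, 0, 0, 0, -1, -0.007, 0, 0, 0, 0, 0, -1, -0.007, 0, 0, 0, 0, 0, -1]

```text
time: 6.2
position: [0.5364, 0.0628, 0.0186]
tool_rot: [0.049, 3.141, 0.0]
ft_force: [-1.1, 0.2, -0.3]
grip_width: 0.007
grip_force: 0.4
```

>>> jog_arm:
  moves: [-0.001, 0, 0, 0, 0, 0, -1, -0.002, 0, 0, 0, 0, 0, -1, -0.003, 0, 0, 0, 0, 0, -1, -0.003, 0, 0, 0, 0, 0, -1, -0.004, 0, 0, 0, 0, 0, -1, -0.004, 0, 0, 0, 0, 0, -1, -0.005, 0, 0, 0, 0, 0, -1, -0.005, 0, 0, 0, 0, 0, -1]

```text
time: 7.2
position: [0.5365, 0.0628, 0.0185]
tool_rot: [-0.049, -3.139, -0.0]
ft_force: [-6.6, -0.4, 5.7]
grip_width: 0.003
grip_force: 3.2
```

The push force rose to 6.6 N with no further travel, so the bar is against the stop. Next I back off and rise.

>>> jog_arm:
  moves: [0.02, 0, 0, 0, 0, 0, -1, 0.06, 0, 0, 0, 0, 0, -1, 0.1, 0, -0.03, 0, 0, 0, -1, 0.12, 0, -0.12, 0, 0, 0, -1, 0.12, 0, -0.25, 0, 0, 0, -1, 0.12, 0, -0.4, 0, 0, 0, -1, 0.12, 0, -0.53, 0, 0, 0, -1, 0.12, 0, -0.6, 0, 0, 0, -1]

```text
time: 8.2
position: [0.5027, 0.0639, 0.2011]
tool_rot: [0.05, 3.137, 0.003]
ft_force: [-0.1, -0.2, -0.2]
grip_width: 0.006
grip_force: 0.0
```

Run:
```python
from h import *
plan([.657,.062,.17],-.031)
from bench import ctrl
import cv2,pickle
d={n:ctrl.get_image(n) for n in("side","top")};pickle.dump(d,open("d1.pkl","wb"))
t=cv2.resize(d["top"]["pixels"][122:230,215:295,::-1],(400,540),interpolation=2)
s=cv2.resize(d["side"]["pixels"][150:250,215:315,::-1],(400,400),interpolation=2)
cv2.imwrite("pics/c1.png",np.hstack([t,cv2.copyMakeBorder(s,0,140,0,0,0)]))
p=[.6116,.0625,-.031]
t,s=d["top"],d["side"]
for P in([-.065,0,.03],[-.065,-.01,.03],[-.065,.01,.03]):
    print(((proj(t,T(p,P))+.5-[215,122])*5).round(),((proj(s,T(p,P))+.5-[215,150])*4+[400,0]).round())
```

```text
t 8.2 pos [0.5027 0.0639 0.2011] F [-0.12 -0.15 -0.18] J7 1.37
shift [-0.514  0.01   0.106] turn [ 0.002  0.004 -0.001] tool axes [[-1.0, 0.03, 0.0], [0.03, 1.0, 0.0], [-0.0, 0.0, -1.0]]
[[207. 373.]] [[530. 269.]]
[[228. 373.]] [[538. 278.]]
[[186. 373.]] [[523. 261.]]
```

View pics/c1.png

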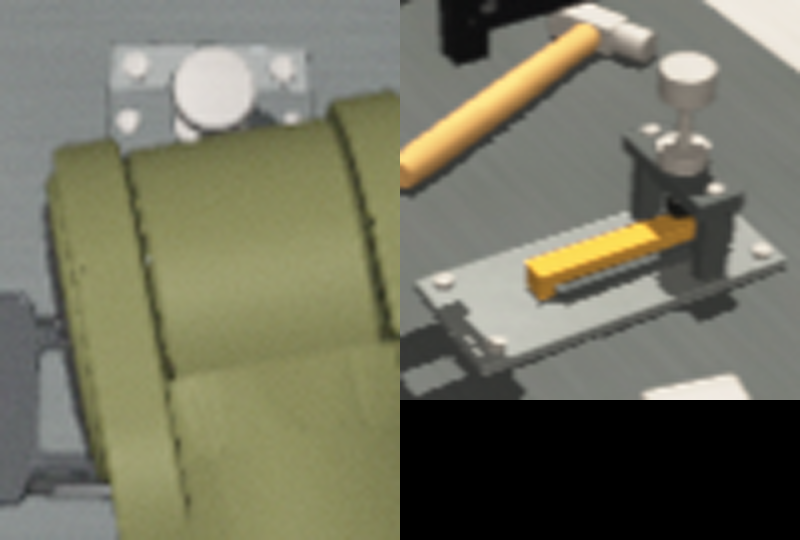

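The side crop shows the bar's near end at (528–545, 263–276), which matches the predicted home pose, and its far end is now under the bridge. Next I move over the cap.

>>> jog_arm:
  moves: [-0.05, 0, 0, 0, 0, 0, -1, -0.13, 0.01, 0, 0, 0, 0, -1, -0.22, 0.01, 0, 0, 0, 0, -1, -0.31, 0.01, 0, 0, 0, 0, -1, -0.4, 0.01, 0, 0, 0, 0, -1, -0.47, 0.01, 0.03, 0, 0, 0, -1, -0.51, 0.01, 0.07, 0, 0, 0, -1, -0.514, 0.01, 0.1, 0, 0, 0, -1]

```text
time: 9.3
position: [0.6557, 0.0616, 0.1659]
tool_rot: [-0.05, -3.138, 0.002]
ft_force: [-1.2, -0.6, 0.9]
grip_width: 0.008
grip_force: 0.0
```

>>> jog_arm:
  moves: [0, 0, 0.01, 0, 0, 0, -1, 0, 0, 0.02, 0, 0, 0, -1, 0, 0, 0.03, 0, 0, 0, -1, 0, 0, 0.04, 0, 0, 0, -1, 0, 0, 0.05, 0, 0, 0, -1, 0, 0, 0.06, 0, 0, 0, -1, 0, 0, 0.065, 0, 0, 0, -1, 0, 0, 0.065, 0, 0, 0, -1]

```text
time: 10.3
position: [0.656, 0.062, 0.1489]
tool_rot: [-0.049, -3.141, 0.0]
ft_force: [0.1, 0.1, 0.3]
grip_width: 0.002
grip_force: 0.0
```

Run:
```python
from h import *
plan([.6575,.0615,.145],-.031)
from bench import ctrl
import cv2,pickle
d={n:ctrl.get_image(n) for n in("side","wrist")}
a=cv2.resize(d["side"]["pixels"][120:220,235:335,::-1],(400,400),interpolation=2)
b=cv2.resize(d["wrist"]["pixels"][:,:,::-1],(400,300));cv2.imwrite("pics/c2.png",np.hstack([a,cv2.copyMakeBorder(b,0,100,0,0,0)]))
```

```text
t 10.3 pos [0.656  0.062  0.1489] F [0.13 0.1  0.34] J7 1.53
shift [-0.005 -0.001  0.013] turn [-0. -0. -0.] tool axes [[-1.0, 0.03, -0.0], [0.03, 1.0, -0.0], [0.0, -0.0, -1.0]]
```

View pics/c2.png

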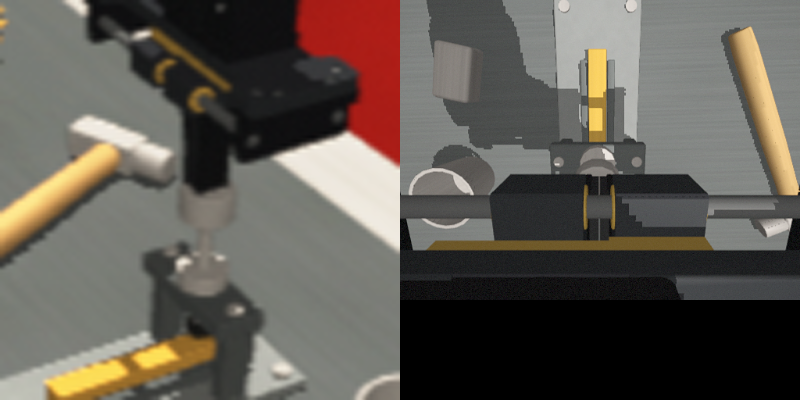

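The fingers are centred over the cap, just above it (side crop about (205,190)). Now I press down in small steps.

>>> jog_arm:
  moves: [0, 0, 0.002, 0, 0, 0, -1, -0.003, 0, 0.004, 0, 0, 0, -1, -0.003, 0, 0.006, 0, 0, 0, -1, -0.003, 0, 0.008, 0, 0, 0, -1, -0.003, 0, 0.01, 0, 0, 0, -1, -0.003, 0, 0.012, 0, 0, 0, -1, -0.003, 0, 0.013, 0, 0, 0, -1, -0.003, 0, 0.013, 0, 0, 0, -1]

```text
time: 11.4
position: [0.6569, 0.062, 0.1451]
tool_rot: [0.049, 3.141, 0.0]
ft_force: [0.3, -0.3, 0.1]
grip_width: 0.006
grip_force: 0.2
```

>>> jog_arm:
  moves: [0, 0, 0.002, 0, 0, 0, -1, 0, 0, 0.004, 0, 0, 0, -1, 0, 0, 0.006, 0, 0, 0, -1, 0, 0, 0.007, 0, 0, 0, -1, 0, 0, 0.008, 0, 0, 0, -1, 0, 0, 0.009, 0, 0, 0, -1, 0, 0, 0.01, 0, 0, 0, -1, 0, 0, 0.01, 0, 0, 0, -1]

```text
time: 12.4
position: [0.6569, 0.062, 0.1421]
tool_rot: [0.049, 3.141, 0.0]
ft_force: [0.6, 1.0, 1.1]
grip_width: 0.007
grip_force: 0.3
```

>>> jog_arm:
  moves: [0, 0, 0.002, 0, 0, 0, -1, 0, 0, 0.004, 0, 0, 0, -1, 0, 0, 0.006, 0, 0, 0, -1, 0, 0, 0.007, 0, 0, 0, -1, 0, 0, 0.008, 0, 0, 0, -1, 0, 0, 0.009, 0, 0, 0, -1, 0, 0, 0.01, 0, 0, 0, -1, 0, 0, 0.01, 0, 0, 0, -1]

```text
time: 13.4
position: [0.6569, 0.062, 0.1391]
tool_rot: [-0.049, -3.141, -0.0]
ft_force: [-0.6, -0.1, 1.2]
grip_width: 0.001
grip_force: 0.3
```

>>> jog_arm:
  moves: [0, 0, 0.002, 0, 0, 0, -1, 0, 0, 0.003, 0, 0, 0, -1, 0, 0, 0.004, 0, 0, 0, -1, 0, 0, 0.005, 0, 0, 0, -1, 0, 0, 0.006, 0, 0, 0, -1, 0, 0, 0.007, 0, 0, 0, -1, 0, 0, 0.008, 0, 0, 0, -1, 0, 0, 0.008, 0, 0, 0, -1]

```text
time: 14.4
position: [0.6569, 0.062, 0.1367]
tool_rot: [0.049, 3.141, 0.0]
ft_force: [0.3, 0.1, 0.7]
grip_width: 0.004
grip_force: 0.3
```

>>> jog_arm:
  moves: [0, 0, 0.001, 0, 0, 0, -1, 0, 0, 0.002, 0, 0, 0, -1, 0, 0, 0.003, 0, 0, 0, -1, 0, 0, 0.004, 0, 0, 0, -1, 0, 0, 0.005, 0, 0, 0, -1, 0, 0, 0.006, 0, 0, 0, -1, 0, 0, 0.007, 0, 0, 0, -1, 0, 0, 0.007, 0, 0, 0, -1]

```text
time: 15.4
position: [0.657, 0.062, 0.1346]
tool_rot: [0.049, 3.141, 0.0]
ft_force: [-0.1, 1.1, 0.5]
grip_width: 0.008
grip_force: 0.2
```

>>> jog_arm:
  moves: [0, 0, 0.001, 0, 0, 0, -1, 0, 0, 0.002, 0, 0, 0, -1, 0, 0, 0.003, 0, 0, 0, -1, 0, 0, 0.004, 0, 0, 0, -1, 0, 0, 0.005, 0, 0, 0, -1, 0, 0, 0.006, 0, 0, 0, -1, 0, 0, 0.007, 0, 0, 0, -1, 0, 0, 0.007, 0, 0, 0, -1]

```text
time: 16.4
position: [0.6572, 0.062, 0.1337]
tool_rot: [0.049, 3.14, 0.001]
ft_force: [-2.4, 0.1, 6.6]
grip_width: 0.001
grip_force: 3.3
```

>>> jog_arm:
  moves: [0, 0, 0.001, 0, 0, 0, -1, 0, 0, 0.001, 0, 0, 0, -1, 0, 0, 0.002, 0, 0, 0, -1, 0, 0, 0.002, 0, 0, 0, -1, 0, 0, 0.003, 0, 0, 0, -1, 0, 0, 0.003, 0, 0, 0, -1, 0, 0, 0.004, 0, 0, 0, -1, 0, 0, 0.004, 0, 0, 0, -1]

```text
time: 17.4
position: [0.6574, 0.062, 0.1334]
tool_rot: [0.049, 3.14, 0.001]
ft_force: [-3.7, -0.1, 9.4]
grip_width: 0.009
grip_force: 5.2
```

>>> jog_arm:
  moves: [0, 0, 0.001, 0, 0, 0, -1, 0, 0, 0.001, 0, 0, 0, -1, 0, 0, 0.002, 0, 0, 0, -1, 0, 0, 0.002, 0, 0, 0, -1, 0, 0, 0.003, 0, 0, 0, -1, 0, 0, 0.003, 0, 0, 0, -1, 0, 0, 0.004, 0, 0, 0, -1, 0, 0, 0.004, 0, 0, 0, -1]

```text
time: 18.4
position: [0.6576, 0.062, 0.1332]
tool_rot: [0.049, 3.139, 0.002]
ft_force: [-5.1, -0.7, 12.8]
grip_width: 0.01
grip_force: 7.1
```

>>> jog_arm:
  moves: [0.001, 0, 0.001, 0, 0, 0, -1, 0.002, 0, 0.001, 0, 0, 0, -1, 0.003, 0, 0.002, 0, 0, 0, -1, 0.003, 0, 0.002, 0, 0, 0, -1, 0.003, 0, 0.003, 0, 0, 0, -1, 0.003, 0, 0.003, 0, 0, 0, -1, 0.003, 0, 0.003, 0, 0, 0, -1, 0.003, 0, 0.003, 0, 0, 0, -1]

```text
time: 19.4
position: [0.6575, 0.062, 0.1331]
tool_rot: [0.049, 3.137, 0.002]
ft_force: [-3.9, 0.6, 15.7]
grip_width: 0.007
grip_force: 8.1
```

>>> jog_arm:
  moves: [0, 0, 0, 0, 0, 0, -1, 0, 0, 0.001, 0, 0, 0, -1, 0.001, 0, 0.001, 0, 0, 0, -1, 0.001, 0, 0.001, 0, 0, 0, -1, 0.001, 0, 0.002, 0, 0, 0, -1, 0.001, 0, 0.002, 0, 0, 0, -1, 0.001, 0, 0.002, 0, 0, 0, -1, 0.001, 0, 0.002, 0, 0, 0, -1]

```text
time: 20.4
position: [0.6575, 0.0621, 0.133]
tool_rot: [0.049, 3.136, 0.002]
ft_force: [-4.6, -0.5, 18.1]
grip_width: 0.005
grip_force: 8.9
```

Run:
```python
from h import *
from bench import ctrl
import cv2,pickle
s=ctrl.get_state();print(s["ft_force"],s["torque"],s["position"])
i=ctrl.get_image("side")["pixels"][135:215,262:312,::-1]
o=pickle.load(open("d1.pkl","rb"))["side"]["pixels"][135:215,262:312,::-1]
cv2.imwrite("pics/c3.png",cv2.resize(np.hstack([o,i]),(700,560),interpolation=2))
```

```text
[-4.58295772 -0.46846055 18.14123427] [ 0.02397316  1.10498437 -0.02229744] [0.65748146 0.06211144 0.13298184]
```

View pics/c3.png

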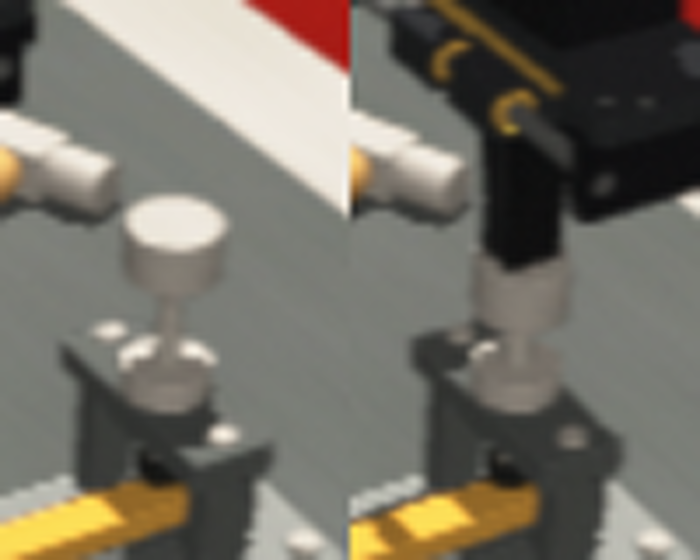

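The plunger still looks unsnapped: the foot hasn't moved visibly and the cap has dropped 12 mm. There is a 4.6 N side load on the cap that may be binding it, so I'll ease off and take the sideways load out.

>>> jog_arm:
  moves: [0.002, 0, -0.002, 0, 0, 0, -1, 0.004, 0, -0.003, 0, 0, 0, -1, 0.006, 0, -0.004, 0, 0, 0, -1, 0.006, 0, -0.004, 0, 0, 0, -1, 0.006, 0, -0.003, 0, 0, 0, -1, 0.006, 0, -0.003, 0, 0, 0, -1, 0.006, 0, -0.002, 0, 0, 0, -1, 0.006, 0, -0.002, 0, 0, 0, -1]

```text
time: 21.45
position: [0.6568, 0.062, 0.1332]
tool_rot: [0.049, 3.134, 0.002]
ft_force: [-1.0, 1.0, 13.8]
grip_width: 0.005
grip_force: 6.9
```

Run:
```python
from h import *
from bench import ctrl
import cv2,pickle
n=lambda a:a[180:212,268:300,::-1]
i=np.mean([ctrl.get_image("side")["pixels"].astype(float) for _ in range(3)],0).astype(np.uint8)
print(ctrl.get_state()["ft_force"])
d=pickle.load(open("d1.pkl","rb"))["side"]
o=d["pixels"]
# predicted foot/bar pixel
p=[.6116,.0625,-.031]
for z in(.03,.04,.05,.076,.088): print(z,(proj(d,T(p,[.045,0,z]))[0]-[268,180])*12)
g=np.hstack([n(o),n(i)]);g=np.clip(g.astype(float)*1.8,0,255).astype(np.uint8)
cv2.imwrite("pics/c4.png",cv2.resize(g,(768,384),interpolation=cv2.INTER_NEAREST))
```

```text
[-1.02934168 -0.6554851  14.23780453]
0.03 [189.53029241 294.53077388]
0.04 [191.82434505 257.65214721]
0.05 [194.14033182 220.42091268]
0.076 [200.26683505 121.93275175]
0.088 [203.14677022  75.63562148]
```

View pics/c4.png

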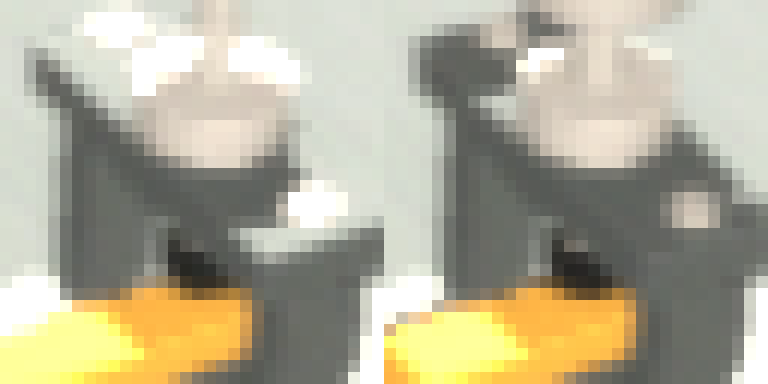

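>>> jog_arm:
  moves: [0, 0, 0.001, 0, 0, 0, -1, 0.001, 0, 0.001, 0, 0, 0, -1, 0.001, 0, 0.002, 0, 0, 0, -1, 0.001, 0, 0.002, 0, 0, 0, -1, 0.002, 0, 0.003, 0, 0, 0, -1, 0.002, 0, 0.003, 0, 0, 0, -1, 0.002, 0, 0.004, 0, 0, 0, -1, 0.002, 0, 0.004, 0, 0, 0, -1]

```text
time: 22.6
position: [0.6568, 0.0621, 0.133]
tool_rot: [0.049, 3.132, 0.002]
ft_force: [-1.1, -0.3, 16.8]
grip_width: 0.004
grip_force: 8.5
```

Run:
```python
from h import *
from bench import ctrl
import pickle
i=np.mean([ctrl.get_image("side")["pixels"].astype(float) for _ in range(2)],0).mean(2)
o=pickle.load(open("d1.pkl","rb"))["side"]["pixels"].mean(2)
for c in(282,284,286):
  print(c,o[196:210,c].round().astype(int));print(c,i[196:210,c].round().astype(int))
```

```text
282 [ 49  50  58  43  31  25  31  52  80  95  96  96 108 104]
282 [ 49  50  59  44  36  26  28  34  68  93  96  96 108 103]
284 [ 53  50  49  51  54  27  23  25  49  92  97 104 102 102]
284 [ 53  50  50  53  64  30  20  23  41  92  97 104 102 102]
286 [ 53  54  54  53  49  48  39  31  61  94  97 104 103  99]
286 [ 53  54  53  50  49  49  40  28  51  93  98 104 103  99]
```

>>> jog_arm:
  moves: [0, 0, 0.001, 0, 0, 0, -1, 0.001, 0, 0.001, 0, 0, 0, -1, 0.001, 0, 0.002, 0, 0, 0, -1, 0.001, 0, 0.002, 0, 0, 0, -1, 0.001, 0, 0.003, 0, 0, 0, -1, 0.001, 0, 0.003, 0, 0, 0, -1, 0.001, 0, 0.003, 0, 0, 0, -1, 0.001, 0, 0.003, 0, 0, 0, -1]

```text
time: 23.7
position: [0.6569, 0.0621, 0.1328]
tool_rot: [0.049, 3.131, 0.003]
ft_force: [-1.1, -0.9, 19.5]
grip_width: 0.007
grip_force: 9.8
```

Run:
```python
from h import *
from bench import ctrl
import pickle,cv2
print(ctrl.get_state()["ft_force"])
now=ctrl.get_image("side")["pixels"].astype(float).mean(2)
o=pickle.load(open("d1.pkl","rb"))["side"]["pixels"].mean(2)
c=cv2.resize(cv2.imread("pics/c2.png")[:400,:400],(100,100),interpolation=cv2.INTER_AREA).mean(2)
m=np.zeros((384,512));m[120:220,235:335]=c
for n,r in(("foot",(198,208)),("cap",(164,188))):
  for col in((282,284) if n=="foot" else (281,283)):
    for nm,a in(("d1",o),("c2",m),("now",now)):print(n,col,nm,a[r[0]:r[1],col].round().astype(int))
p=[.6116,.0625,-.031];d=pickle.load(open("d1.pkl","rb"))["side"]
for z in(.15,.14,.13,.12,.11):print(z,proj(d,T(p,[.045,0,z])).round(1))
```

```text
[-1.13452375 -0.88419316 19.46324939]
foot 282 d1 [58 43 31 25 31 52 80 95 96 96]
foot 282 c2 [57 45 33 28 34 53 79 94 96 98]
foot 282 now [58 43 36 27 28 35 68 95 96 97]
foot 284 d1 [ 49  51  54  27  23  25  49  92  97 104]
foot 284 c2 [ 50  51  51  29  21  25  50  90  98 103]
foot 284 now [ 49  52  64  36  21  22  36  92  97 104]
cap 281 d1 [186 222 225 224 196 140 107 104 103 103 104 108 118 122 122 123 119 126
 129 163 218 225 140 115]
cap 281 c2 [ 38  48  87 104 105 105 103 102 102 102 103 109 118 121 122 120  99  68
  63  84 158 209 146 117]
cap 281 now [ 37  35  36  36  36  35  37  65 102 108 107 106 106 106 106 105 103  81
  60  95 193 131 112 110]
cap 283 d1 [225 229 228 228 227 217 135 117 116 117 116 115 117 118 120 120 118 111
 125 187 197 180 116 110]
cap 283 c2 [ 18  19  30  58  86 110 115 116 116 117 115 115 117 118 119 119 116 109
 113 128 110 114 108 110]
cap 283 now [ 20  20  18  18  17  18  18  23  48  77 100 117 116 118 118 118 117 113
  92 100 110 105 105 109]
0.15 [[286.2 165.6]]
0.14 [[286.  169.1]]
0.13 [[285.8 172.4]]
0.12 [[285.6 175.8]]
0.11 [[285.4 179.1]]
```

>>> jog_arm:
  moves: [0, 0, 0, 0, 0, 0, -1, 0, 0, 0.001, 0, 0, 0, -1, 0, 0, 0.001, 0, 0, 0, -1, 0.001, 0, 0.001, 0, 0, 0, -1, 0.001, 0, 0.001, 0, 0, 0, -1, 0.001, 0, 0.002, 0, 0, 0, -1, 0.001, 0, 0.002, 0, 0, 0, -1, 0.001, 0, 0.002, 0, 0, 0, -1]

```text
time: 24.75
position: [0.6532, 0.0621, 0.1272]
tool_rot: [0.049, 3.14, 0.0]
ft_force: [-2.9, -0.3, 6.8]
grip_width: 0.008
grip_force: 3.2
```

It snapped: the force collapsed and the cap dropped about 6 mm, with light solid resistance now. I let go straight up at once.

>>> jog_arm:
  moves: [0, 0, -0.01, 0, 0, 0, -1, 0, 0, -0.03, 0, 0, 0, -1, 0, 0, -0.07, 0, 0, 0, -1, 0, 0, -0.12, 0, 0, 0, -1, 0, 0, -0.17, 0, 0, 0, -1, 0, 0, -0.21, 0, 0, 0, -1, 0, 0, -0.23, 0, 0, 0, -1, 0, 0, -0.23, 0, 0, 0, -1]

```text
time: 25.75
position: [0.6529, 0.0621, 0.1961]
tool_rot: [0.049, 3.14, 0.0]
ft_force: [-0.7, -0.0, 0.5]
grip_width: 0.003
grip_force: 0.0
```

Run:
```python
from h import *
from bench import ctrl
import pickle,cv2
s=ctrl.get_state();print(s["ft_force"],s["position"])
im=ctrl.get_image("side")["pixels"]
o=pickle.load(open("d1.pkl","rb"))["side"]["pixels"]
for c in(282,284):print(o.mean(2)[198:210,c].round(),im.mean(2)[198:210,c].round())
g=np.hstack([o[150:230,215:315,::-1],im[150:230,215:315,::-1]])
cv2.imwrite("pics/c5.png",cv2.resize(g,(800,320),interpolation=2))
```

```text
[-0.66175781 -0.00859819  0.53277294] [0.65290251 0.06211325 0.19605393]
[ 58.  43.  31.  25.  31.  52.  80.  95.  96.  96. 108. 104.] [ 71. 126. 118.  57.  41.  25.  24.  40.  80.  94. 106. 101.]
[ 49.  51.  54.  27.  23.  25.  49.  92.  97. 104. 102. 102.] [ 49.  58.  75. 101. 108.  46.  22.  23.  49.  99. 102. 101.]
```

View pics/c5.png

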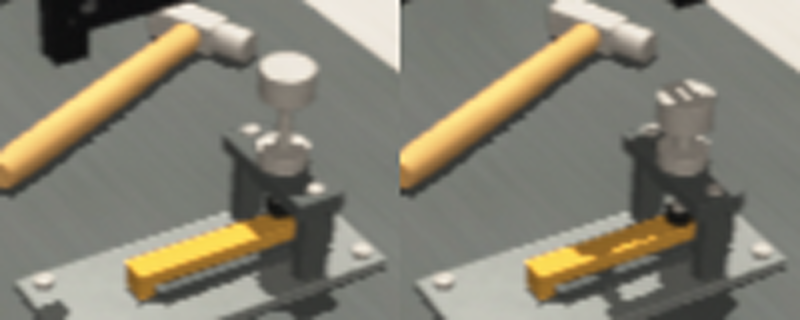

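The crop shows the cap lowered and staying down at (685,105), and the black foot on the bar at (680,215). The bar's near end is unchanged at (528–545, 270), so it is still home. The hammer hasn't moved and the arm is clear.

```bash
python3 -c "
from bench import ctrl
print(ctrl.close_job())"
```

```text
the job is handed in; nothing more can be done
None
```

The bar is home against the end stop, the clamp has snapped over and stayed down on it, and the arm is clear. The job was handed in at about 26 s, but no verdict came back. The snap needed about 20 N (19.5 N was the last reading before it), more than the 16 N expected.

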